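# Dock a temperature logger along its guide rail

## Robot

A 6-joint arm with a two-finger parallel gripper is mounted at the origin on a cart in front of the work surface, level with it; the furniture and walls round the work are solid. World frame = base frame: x ahead of the robot, y to its left, z up, the work surface at z = 0. Lengths are in m, angles in rad, forces in N, time in s.
With the tool pointing down it reaches from about 0.275 to 0.75 m from the base axis. Payload 10.2 kg.
Tool frame: the origin (TCP) lies midway between the tips of the shut fingers; the grasp point (between the pads) lies 19 mm behind it (bot.grip_depth is the z of the grasp point in the tool frame, in m); z points along the fingers, y is the direction in which the jaws open and shut (so a half turn about z gives the same grasp; the last joint's range is limited). The gripper opens to 85 mm and grips with 20 to 120 N. Pads are 22 mm wide; open, the fingers measure 114 mm over their backs; the gripper's body (76 mm by 85 mm) begins 54 mm behind the grasp point. The pads swing forward as they close: fully open they stand 13 mm farther back than shut.
Start: joints at [0.938, 0.313, 1.498, -0, 1.331, -0.223], TCP at [0.209, 0.482, 0.231] pointing down, gripper open.
Joint ranges: [-2.94, 2.94], [-0.97, 2.17], [0.19, 2.56], [-1.23, 4.37], [0.02, 3.11], [-2.88, 2.88]. Speed limits (rad/s): [2.39, 2.39, 3.01, 3.14, 3.14, 3.14].

## Interface

Orientations are given as a unit quaternion [w, x, y, z].
In Python, from bench import bot gives the robot as it stands.
- The arm moves only by the tool move_arm, never from a script. Its argument "rows" is a list of rows, each an object of numbers: "jaw": the finger opening in mm, from 0 to 85.4; "dx", "dy", "dz": the shift along the tool's x, y, z in units of 60 mm (1.0 is 60 mm); "wx", "wy", "wz": the turn, a rotation vector about the tool's x, y, z in units of 10 degrees (1.0 is 10 degrees). A call has 1 to 20 rows; each row shifts and turns the commanded pose from where the row before left it, along the tool's axes as they then stand; what a row does not reach is not made up. A row lasts 1/8 s, in which the tool goes at most 62.5 mm and 10.7 degrees, less where a joint would pass 70% of its speed; a pose out of reach is approached as far as the arm can. A call is refused whole if a number of a shift passes 1 or a number of a turn 1, either way. A call with a gripper value outside its range is refused whole. The fingers move at their own pace and stop on an object; "grip_force" is the grip in N (left out, the last holds). Time passes only in rows, so rows that do not move let the fingers close. It gives the time, the measured TCP pose, the force and the opening at its end, in the units of the state.
- bot.read_state(): the state, without advancing time (a new reading comes with each control period).
- bot.grab_frame(name): name is "side" or "top"; returns the picture (480x640x3 uint8, red, green, blue); there is no depth.
- bot.camera_model(name): a dict with "fov_y" (degrees; the focal length in pixels is half the picture's height over the tangent of half this angle, whatever the lens; pixels are square), "cx", "cy" (the principal point, pixels), "rvec" (rotation vector, rad) and "tvec" (3), from world to camera coordinates, as OpenCV has them. Camera axes: x right, y down, z forward; pixel columns grow to the right and rows downward; lengths in m; the calibration is good to about 2 mm. A picture is of the moment at which its call begins. camera_model takes no time and is no camera call.
- bot.close_job(): hands the job in, once; it reports no verdict.
The state is a dict: "time_s": time; "joint_positions": joint angles; "qvel": joint speeds; "joint_efforts": joint torques, N m; "eef_pos": TCP position; "tool_rot": TCP orientation; "wrist_force": force on the tool from outside, world axes, zero at the start; "torque": the same for the moment, N m; "grip_width": finger opening in m.
Only numpy, scipy, OpenCV 4.12 (cv2) and the standard library are available. Lean on these libraries where they do the work, as an engineer would, in place of code of your own. Each camera call takes 0.05 s, during which the arm holds its last target. There are 200 camera calls.

## Task

Dock the square white temperature logger for readout: with the fingertips, push it across the deck until it lies flat against the long rail, before it crosses the dark line, then keep it against the rail and slide it along into the corner pocket until it is fully home against the end stop. Push only: never pick the logger up or tip it, and do not move the small bottle on the deck or the other things on the bench. Finish with the logger left at rest in the pocket and the fingers clear.

Things in the scene. Friction and masses are not known exactly. Their poses are not given: they have to be found in the camera images.
- dock: Readout dock, fixed during the job: flat grey deck 160 (x) by 310 (y) mm, top 10 mm above the bench. Origin: centre of the underside, on the bench; z up. Rail along the far (+x) side, corner pocket at the +y end; rail, stop and lip tops are 20 mm above the bench. A thin printed dark line crosses the deck at y = 0. Turned by up to 20 degrees either way.
- dock_rail (a point): Point on the inner (-x) face of the straight aluminium rail, at deck height, at dock x = +62, y = 0 mm. Axes as the dock's: the rail runs along y over the whole deck and is 14 mm thick.
- dock_lip (a point): Point at deck height on the inner (+x) face of the pocket's lip, at the mouth: dock x = +11, y = +110 mm. The lip runs parallel to the rail from here to the end stop at y = +140 mm (pocket 51 mm wide for the 48 mm logger, 30 mm deep); a slanted flare widens the mouth to x = -1 mm at y = +94 mm.
- dock_seat (a point): Point on the deck where the centre of the logger's underside lies when it is fully home: dock x = +38, y = +116, z = +10 mm. Axes as the dock's. The end stop's inner face is 24 mm farther along +y, the rail's 24 mm along +x. When home, 18 mm of the logger stands out of the lip.
- logger: Temperature logger: loose white plastic block 48 x 48 x 20 mm, 60 to 110 g, dark window and round key on top. Origin: centre of its underside; z up, x and y square to its sides. It starts flat on the deck's -y half, clear of the rail, turned up to 20 degrees from the dock's axes. Its top is 30 mm above the bench. It slides on the deck at about 0.5 to 1 N.
- reagent: Bystander: small white bottle with screw cap, 35 mm diameter, 55 mm high, standing loose on the deck's near side in the +y half, out of the lane along the rail, about dock x = -48, y = +76 mm. Origin: centre of its underside.
- lab_timer: Bystander: white timer 34 x 64 x 60 mm standing on the bench to the right of the dock. Origin: centre of its underside.
- label_roll: Bystander: roll of labels, 60 mm diameter, 32 mm high, on the bench to the right of the dock. Origin: centre of its underside.
- pen: Bystander: pen 145 mm long, 9 mm high, lying on the bench to the left of the dock, near the front edge. Origin: centre of its underside.

How it is judged:
By the outcome, as a careful person would: the job done as asked, in the order asked, and still so for the second after the job is handed in, with the robot touching nothing.
It also fails if it takes over 45 s, if anything falls off the work surface, if the arm or the gripper's body presses on something with over 40 N, if the wrist force passes 120 N, or if a joint passes its speed limit or range.

## Working session

There is one attempt and no reset: what is moved stays moved. The work goes in short steps, Python scripts to look and compute and a tool call to move; the robot and the scene stay as the last step left them, time stands still between calls to the robot, and variables do not carry over. Pictures are saved under pics/ and viewed, about 8 in all and at most 12, crops included, and the job is handed in when it is done.

Besides the shell and the picture viewer there is one more tool, called after "Request:" as name(argument=value, ...) on one line, values as JSON. move_arm: Moves the arm, as the interface text tells. Its arguments: {"type":"object","properties":{"rows":{"type":"array","items":{"type":"object","properties":{"jaw":{"type":"number"},"dx":{"type":"number"},"dy":{"type":"number"},"dz":{"type":"number"},"wx":{"type":"number"},"wy":{"type":"number"},"wz":{"type":"number"}}}},"grip_force":{"type":"number"}},"required":["rows"]}

```bash
mkdir -p pics
cat > h.py <<'E'
import numpy as np, cv2
from bench import bot
def cam(n):
    m=bot.camera_model(n); f=240/np.tan(np.radians(m["fov_y"])/2)
    K=np.array([[f,0,m["cx"]],[0,f,m["cy"]],[0,0,1.]]); return K,np.array(m["rvec"],float),np.array(m["tvec"],float),m
def ray(n,uv,z):
    K,r,t,_=cam(n); R=cv2.Rodrigues(r)[0]; uv=np.atleast_2d(np.array(uv,float))
    d=(R.T@np.linalg.inv(K)@np.c_[uv,np.ones(len(uv))].T).T; c=-R.T@t
    return c+d*((z-c[2])/d[:,2])[:,None]
def proj(n,P):
    K,r,t,_=cam(n); return cv2.projectPoints(np.array(P,float).reshape(-1,1,3),r,t,K,None)[0].reshape(-1,2)
def save(n,f,crop=None,s=1):
    im=bot.grab_frame(n)
    if crop: im=im[crop[1]:crop[3],crop[0]:crop[2]]
    im=cv2.resize(im,None,fx=s,fy=s,interpolation=cv2.INTER_CUBIC); cv2.imwrite("pics/"+f,im[:,:,::-1])
E
python3 - <<'E'
from h import *
save("top","t0.png"); save("side","s0.png")
for n in("top","side"): print(cam(n)[3], )
print(bot.read_state())
E
```

```text
{'fov_y': 48.80940456905492, 'cx': 319.7257981007128, 'cy': 241.25159511977174, 'rvec': array([ 2.20257033, -2.14995283,  0.04683951]), 'tvec': array([-0.03494333,  0.51621857,  1.39118425])}
{'fov_y': 48.43148063985112, 'cx': 317.0354455824269, 'cy': 246.36143787970954, 'rvec': array([ 0.59820122, -2.2810456 ,  1.5706144 ]), 'tvec': array([0.43939422, 0.12775004, 0.87964144])}
{'time_s': 0.1, 'joint_positions': array([ 9.37598312e-01,  3.13420927e-01,  1.49833211e+00,  1.91296800e-05,
        1.33096591e+00, -2.23406829e-01]), 'qvel': array([ 5.68983887e-05,  7.91693838e-04, -2.78297528e-03, -2.75164448e-04,
       -1.33557720e-03,  4.26626903e-04]), 'joint_efforts': array([ 2.97544575e-03, -4.12900150e+01, -2.60145915e+01, -2.48113693e-04,
        3.02488654e-03,  1.28786880e-05]), 'eef_pos': array([0.20905279, 0.48135538, 0.23078945]), 'tool_rot': array([-2.42340583e-04,  2.03467135e-01,  9.79081614e-01, -5.08420089e-04]), 'wrist_force': array([-0.04381764,  1.51309741, -0.42871437]), 'torque': array([ 0.01624777, -0.02329352,  0.00631079]), 'grip_width': 0.08562750546155364}
```

View pics/t0.png

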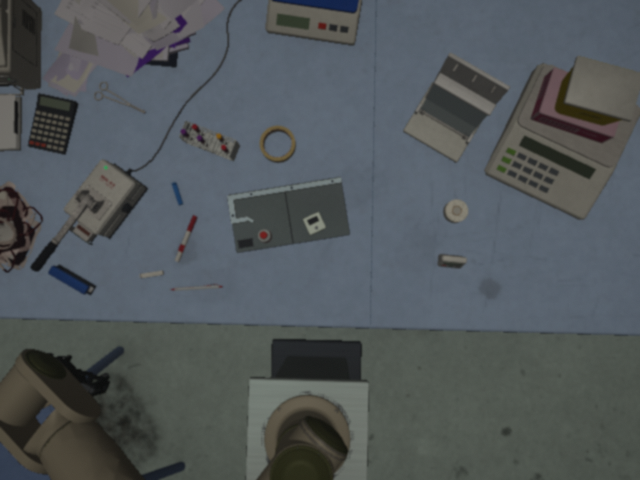

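View pics/s0.png

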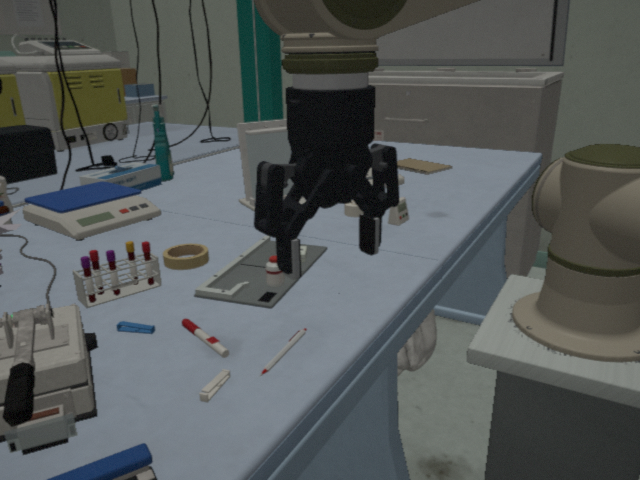

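Top view: the dock spans about (229–350, 180–252), with the rail along the upper edge. The logger is near (314,223), the bottle near (264,236), and the pocket is at the left end. Next I'll zoom in.

Run:
```python
from h import *
save("top","t1.png",(220,165,360,265),5.7)
print(proj("top",[[0,0,0],[.209,.482,.231]]), proj("side",[[.209,.482,.231]]))
```

```text
[[306.43950464 437.53029243]
 [ 89.32208965 366.61489859]] [[331.4937085  276.00628181]]
```

View pics/t1.png

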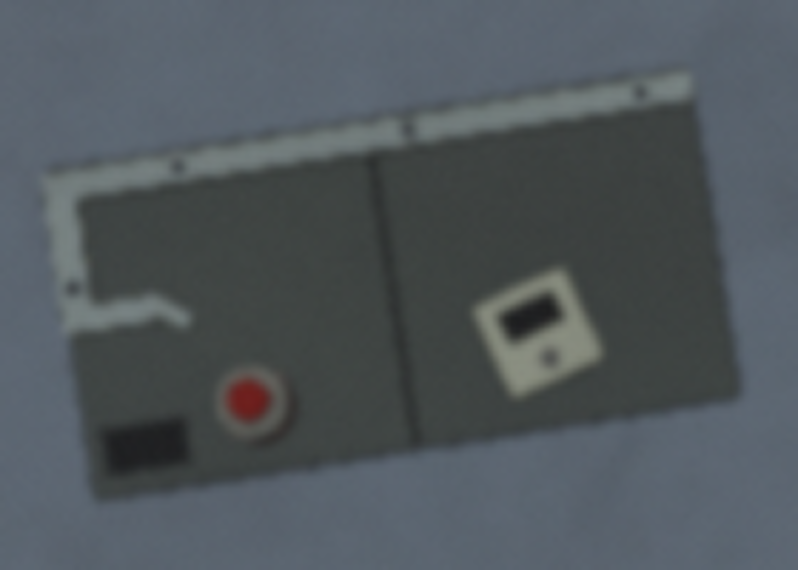

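```bash
cat >> h.py <<'E'
def c2p(c): return (np.array(c,float)+.5)/5.7-.5+[220,165]
E
python3 - <<'E'
from h import *
from scipy.optimize import least_squares
D=[[-80,155,10],[-80,-155,10],[-80,0,10],[62,0,10],[62,-155,20],[76,-155,20],[76,155,20],[62,140,20]]
C=[[98,500],[740,395],[415,447],[375,155],[694,102],[691,72],[42,176],[79,197]]
D=np.array(D)/1000.; C=c2p(C)
def T(p,D):
    c,s=np.cos(p[2]),np.sin(p[2]); return D@np.array([[c,-s,0],[s,c,0],[0,0,1]]).T+[p[0],p[1],0]
r=least_squares(lambda p:(proj("top",T(p,D))-C).ravel(),[.4,0,0])
p=r.x; print("dock",p,np.degrees(p[2])); print((r.fun*5.7).reshape(-1,2).round(1))
L=ray("top",c2p([[472,311],[565,266],[605,355],[518,399]]),.03)
c=L.mean(0); e=[L[i]-L[(i+1)%4] for i in range(4)]; print([np.linalg.norm(x) for x in e])
a=[np.degrees(np.arctan2(x[1],x[0]))%90 for x in e]; print(a,c)
inv=lambda q:T([0,0,-p[2]],np.atleast_2d(q)-[p[0],p[1],0])
print("logger in dock",inv(c),inv(L)); print("bottle in dock",inv(ray("top",c2p([[248,400]]),.055)))
np.save("dock.npy",p)
for n,q in dict(timer=[453,260],roll=[456,210]).items(): print(n,ray("top",[q],.04))
E
```

```text
dock [0.58818117 0.06368353 0.18079804] 10.358964890610329
[[-5.3  1.7]
 [ 4.2  3.5]
 [ 3.   3.2]
 [-2.5 -0.9]
 [ 2.8 -3.3]
 [ 1.  -2.5]
 [-1.  -2.5]
 [-2.3  0.6]]
[np.float64(0.0479728331799078), np.float64(0.045485803104064346), np.float64(0.045167473535215184), np.float64(0.04626938315818477)]
[np.float64(27.25007208362011), np.float64(25.486517641261553), np.float64(28.24408845915849), np.float64(28.999247384669502)] [ 0.56416207 -0.00727834  0.03      ]
logger in dock [[-0.03638759 -0.06548624  0.03      ]] [[-0.02141896 -0.03586981  0.03      ]
 [-0.00748028 -0.08177304  0.03      ]
 [-0.05138988 -0.09364341  0.03      ]
 [-0.06526124 -0.05065869  0.03      ]]
bottle in dock [[-0.048497    0.07033553  0.055     ]]
timer [[ 0.4747068  -0.37032747  0.04      ]]
roll [[ 0.60553668 -0.37704347  0.04      ]]
```

Dock fit: centre (0.588, 0.064), yaw 10.4°. The logger is at dock (-36,-65) mm, turned about +17° from the dock. I'll align the tool's y with the dock's y and hover beside the logger's near side, with the jaw slightly open as a wide pusher.

Add to h.py:
```python
from scipy.spatial.transform import Rotation as Ro
def st():
    s=bot.read_state(); p=np.load("dock.npy"); c,q=np.cos(p[2]),np.sin(p[2])
    d=np.array(s["eef_pos"][:2])-p[:2]; w=s["tool_rot"]; R=Ro.from_quat([w[1],w[2],w[3],w[0]]).as_matrix()
    f=s["wrist_force"]
    print("t%.2f"%s["time_s"],"dock mm",(1e3*np.array([c*d[0]+q*d[1],-q*d[0]+c*d[1],s["eef_pos"][2]])).round(1),
     "tool x yaw-dock",round(np.degrees(np.arctan2(R[1,0],R[0,0])-p[2])%360,2),"tilt",R[:2,2].round(4),"F dock",np.round([c*f[0]+q*f[1],-q*f[0]+c*f[1],f[2]],1),"w",round(s["grip_width"],4))
```

```text
(no output)
```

Request:
move_arm(rows=[{"wz": -1,"jaw": 15},{"wz": -1,"jaw": 15},{"wz": -1,"jaw": 15},{"wz": -0.4,"jaw": 15},{"dx": -0.24,"dy": -0.65,"jaw": 15},{"dx": -0.24,"dy": -0.65,"jaw": 15},{"dx": -0.24,"dy": -0.65,"jaw": 15},{"dx": -0.24,"dy": -0.65,"jaw": 15},{"dx": -0.24,"dy": -0.65,"jaw": 15},{"dx": -0.24,"dy": -0.65,"jaw": 15},{"dx": -0.24,"dy": -0.65,"jaw": 15},{"dx": -0.24,"dy": -0.65,"jaw": 15},{"dx": -0.24,"dy": -0.65,"jaw": 15},{"dx": -0.24,"dy": -0.65,"jaw": 15},{"dx": -0.24,"dy": -0.65,"jaw": 15},{"dx": -0.24,"dy": -0.65,"jaw": 15},{"dx": -0.24,"dy": -0.65,"jaw": 15},{"dx": -0.24,"dy": -0.65,"jaw": 15}])

```text
$.rows[0]: bad value
```

```bash
python3 -c "
from h import *
st()"
```

```text
t0.15 dock mm [-297.8  479.1  230.9] tool x yaw-dock 146.16 tilt [-0.0006 -0.0007] F dock [ 0.2 -0.5  0.8] w 0.0856
```

The call was refused. The rows may need every field filled in, so I'll try that.

Request:
move_arm(rows=[{"dx": 0,"dy": 0,"dz": 0,"wx": 0,"wy": 0,"wz": -0.9,"jaw": 15},{"dx": 0,"dy": 0,"dz": 0,"wx": 0,"wy": 0,"wz": -0.9,"jaw": 15},{"dx": 0,"dy": 0,"dz": 0,"wx": 0,"wy": 0,"wz": -0.9,"jaw": 15},{"dx": 0,"dy": 0,"dz": 0,"wx": 0,"wy": 0,"wz": -0.7,"jaw": 15}])

```text
time_s: 0.65
eef_pos: [0.2091, 0.4814, 0.231]
tool_rot: [-0.0, -0.094, 0.996, -0.0]
wrist_force: [-0.0, -0.5, -0.0]
grip_width: 0.0151
```

Request:
move_arm(rows=[{"dx": -0.24,"dy": -0.65,"dz": 0,"wx": 0,"wy": 0,"wz": 0,"jaw": 15},{"dx": -0.24,"dy": -0.65,"dz": 0,"wx": 0,"wy": 0,"wz": 0,"jaw": 15},{"dx": -0.24,"dy": -0.65,"dz": 0,"wx": 0,"wy": 0,"wz": 0,"jaw": 15},{"dx": -0.24,"dy": -0.65,"dz": 0,"wx": 0,"wy": 0,"wz": 0,"jaw": 15},{"dx": -0.24,"dy": -0.65,"dz": 0,"wx": 0,"wy": 0,"wz": 0,"jaw": 15},{"dx": -0.24,"dy": -0.65,"dz": 0,"wx": 0,"wy": 0,"wz": 0,"jaw": 15},{"dx": -0.24,"dy": -0.65,"dz": 0,"wx": 0,"wy": 0,"wz": 0,"jaw": 15},{"dx": -0.24,"dy": -0.65,"dz": 0,"wx": 0,"wy": 0,"wz": 0,"jaw": 15},{"dx": -0.24,"dy": -0.65,"dz": 0,"wx": 0,"wy": 0,"wz": 0,"jaw": 15},{"dx": -0.24,"dy": -0.65,"dz": 0,"wx": 0,"wy": 0,"wz": 0,"jaw": 15},{"dx": -0.24,"dy": -0.65,"dz": 0,"wx": 0,"wy": 0,"wz": 0,"jaw": 15},{"dx": -0.24,"dy": -0.65,"dz": 0,"wx": 0,"wy": 0,"wz": 0,"jaw": 15},{"dx": -0.24,"dy": -0.65,"dz": 0,"wx": 0,"wy": 0,"wz": 0,"jaw": 15},{"dx": -0.24,"dy": -0.65,"dz": 0,"wx": 0,"wy": 0,"wz": 0,"jaw": 15},{"dx": 0,"dy": 0,"dz": 0,"wx": 0,"wy": 0,"wz": 0,"jaw": 15}])

```text
time_s: 2.52
eef_pos: [0.5077, -0.0204, 0.2306]
tool_rot: [-0.0, -0.09, 0.996, 0.0]
wrist_force: [0.7, 0.2, -0.6]
grip_width: 0.0149
```

```bash
python3 -c "
from h import *
st()"
```

```text
t2.52 dock mm [-94.3 -68.3 230.6] tool x yaw-dock 179.99 tilt [-0.0009  0.    ] F dock [ 0.7  0.1 -0.6] w 0.0149
```

Request:
move_arm(rows=[{"dx": 0,"dy": 0,"dz": 0.6,"wx": 0,"wy": 0,"wz": 0,"jaw": 15},{"dx": 0,"dy": 0,"dz": 0.6,"wx": 0,"wy": 0,"wz": 0,"jaw": 15},{"dx": 0,"dy": 0,"dz": 0.6,"wx": 0,"wy": 0,"wz": 0,"jaw": 15},{"dx": 0,"dy": 0,"dz": 0.6,"wx": 0,"wy": 0,"wz": 0,"jaw": 15},{"dx": 0,"dy": 0,"dz": 0.6,"wx": 0,"wy": 0,"wz": 0,"jaw": 15},{"dx": 0,"dy": 0,"dz": 0.3,"wx": 0,"wy": 0,"wz": 0,"jaw": 15},{"dx": 0,"dy": 0,"dz": 0.25,"wx": 0,"wy": 0,"wz": 0,"jaw": 15},{"dx": 0,"dy": 0,"dz": 0,"wx": 0,"wy": 0,"wz": 0,"jaw": 15}])

```text
time_s: 3.52
eef_pos: [0.5066, -0.018, 0.0178]
tool_rot: [-0.001, -0.092, 0.996, 0.0]
wrist_force: [0.5, -0.3, 0.2]
grip_width: 0.0153
```

```bash
python3 -c "
from h import *
st(); save('side','s1.png',(180,210,360,330),4.4)"
```

```text
t3.52 dock mm [-95.  -65.7  17.8] tool x yaw-dock 180.18 tilt [-0.0015  0.0004] F dock [ 0.4 -0.4  0.2] w 0.0153
```

View pics/s1.png

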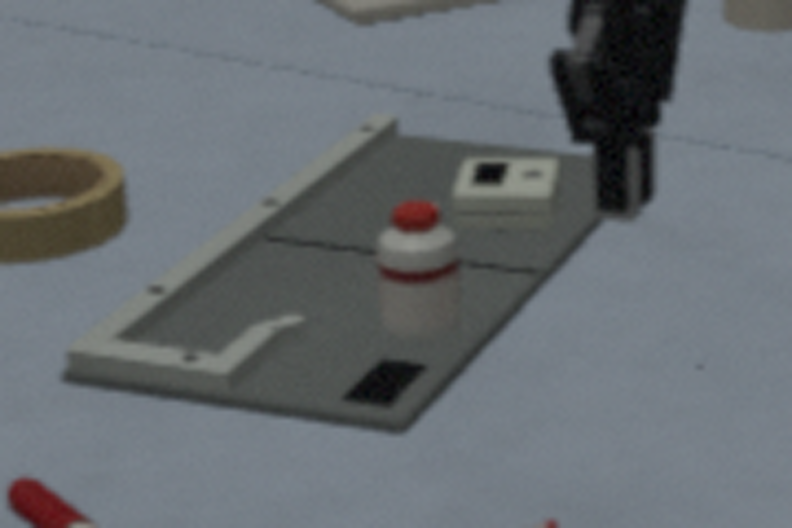

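The fingers stand beside the logger's near side at about (622,210) in the crop, near deck height, and clear of the bottle. Pushing toward the rail (+x).

Request:
move_arm(rows=[{"dx": 0,"dy": 0,"dz": 0.05,"wx": 0,"wy": 0,"wz": 0,"jaw": 15},{"dx": -0.15,"dy": 0,"dz": 0,"wx": 0,"wy": 0,"wz": 0,"jaw": 15},{"dx": -0.08,"dy": 0,"dz": 0,"wx": 0,"wy": 0,"wz": 0,"jaw": 15},{"dx": -0.08,"dy": 0,"dz": 0,"wx": 0,"wy": 0,"wz": 0,"jaw": 15},{"dx": -0.08,"dy": 0,"dz": 0,"wx": 0,"wy": 0,"wz": 0,"jaw": 15},{"dx": -0.08,"dy": 0,"dz": 0,"wx": 0,"wy": 0,"wz": 0,"jaw": 15},{"dx": -0.08,"dy": 0,"dz": 0,"wx": 0,"wy": 0,"wz": 0,"jaw": 15},{"dx": -0.08,"dy": 0,"dz": 0,"wx": 0,"wy": 0,"wz": 0,"jaw": 15},{"dx": -0.08,"dy": 0,"dz": 0,"wx": 0,"wy": 0,"wz": 0,"jaw": 15},{"dx": -0.08,"dy": 0,"dz": 0,"wx": 0,"wy": 0,"wz": 0,"jaw": 15},{"dx": -0.08,"dy": 0,"dz": 0,"wx": 0,"wy": 0,"wz": 0,"jaw": 15},{"dx": -0.08,"dy": 0,"dz": 0,"wx": 0,"wy": 0,"wz": 0,"jaw": 15},{"dx": -0.08,"dy": 0,"dz": 0,"wx": 0,"wy": 0,"wz": 0,"jaw": 15},{"dx": -0.08,"dy": 0,"dz": 0,"wx": 0,"wy": 0,"wz": 0,"jaw": 15},{"dx": 0,"dy": 0,"dz": 0,"wx": 0,"wy": 0,"wz": 0,"jaw": 15}])

```text
time_s: 5.45
eef_pos: [0.5729, -0.0063, 0.0153]
tool_rot: [0.0, -0.092, 0.996, -0.0]
wrist_force: [0.3, -0.9, 0.1]
grip_width: 0.0148
```

```bash
python3 -c "
from h import *
st(); save('side','s2.png',(180,210,360,330),4.4)"
```

```text
t5.45 dock mm [-27.6 -66.1  15.3] tool x yaw-dock 180.17 tilt [ 0.0004 -0.0001] F dock [ 0.1 -1.   0.1] w 0.0148
```

View pics/s2.png

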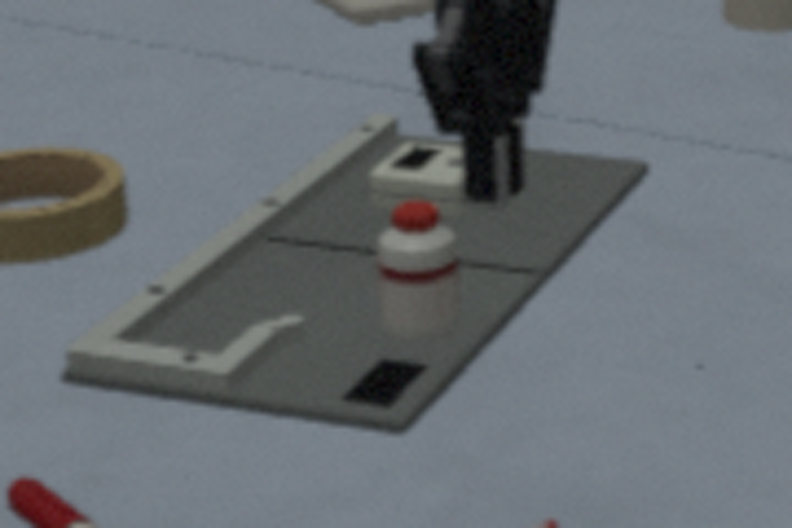

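The logger is now about square to the dock, at about (425,165) in the crop, roughly 28 mm short of the rail and well before the line. I'll continue, then press with small steps.

Request:
move_arm(rows=[{"dx": -0.08,"dy": 0,"dz": 0,"wx": 0,"wy": 0,"wz": 0,"jaw": 15},{"dx": -0.08,"dy": 0,"dz": 0,"wx": 0,"wy": 0,"wz": 0,"jaw": 15},{"dx": -0.08,"dy": 0,"dz": 0,"wx": 0,"wy": 0,"wz": 0,"jaw": 15},{"dx": -0.08,"dy": 0,"dz": 0,"wx": 0,"wy": 0,"wz": 0,"jaw": 15},{"dx": -0.05,"dy": 0,"dz": 0,"wx": 0,"wy": 0,"wz": 0,"jaw": 15},{"dx": -0.04,"dy": 0,"dz": 0,"wx": 0,"wy": 0,"wz": 0,"jaw": 15},{"dx": -0.03,"dy": 0,"dz": 0,"wx": 0,"wy": 0,"wz": 0,"jaw": 15},{"dx": 0,"dy": 0,"dz": 0,"wx": 0,"wy": 0,"wz": 0,"jaw": 15}])

```text
time_s: 6.5
eef_pos: [0.5986, -0.0015, 0.0153]
tool_rot: [0.0, -0.092, 0.996, -0.0]
wrist_force: [-0.3, -0.8, 0.1]
grip_width: 0.015
```

```bash
python3 -c "
from h import *
st()"
```

```text
t6.50 dock mm [ -1.4 -66.   15.3] tool x yaw-dock 180.16 tilt [ 0.0002 -0.    ] F dock [-0.4 -0.7  0.1] w 0.015
```

Request:
move_arm(rows=[{"dx": -0.03,"dy": 0,"dz": 0,"wx": 0,"wy": 0,"wz": 0,"jaw": 15},{"dx": -0.03,"dy": 0,"dz": 0,"wx": 0,"wy": 0,"wz": 0,"jaw": 15},{"dx": -0.02,"dy": 0,"dz": 0,"wx": 0,"wy": 0,"wz": 0,"jaw": 15},{"dx": 0,"dy": 0,"dz": 0,"wx": 0,"wy": 0,"wz": 0,"jaw": 15}])

```text
time_s: 7.0
eef_pos: [0.6034, -0.0006, 0.0153]
tool_rot: [0.0, -0.092, 0.996, -0.0]
wrist_force: [0.3, 0.0, -0.1]
grip_width: 0.015
```

```bash
python3 -c "
from h import *
st()"
```

```text
t7.00 dock mm [  3.4 -66.   15.3] tool x yaw-dock 180.16 tilt [ 0.0003 -0.    ] F dock [ 0.3 -0.  -0.1] w 0.015
```

Request:
move_arm(rows=[{"dx": -0.02,"dy": 0,"dz": 0,"wx": 0,"wy": 0,"wz": 0,"jaw": 15},{"dx": -0.02,"dy": 0,"dz": 0,"wx": 0,"wy": 0,"wz": 0,"jaw": 15},{"dx": 0,"dy": 0,"dz": 0,"wx": 0,"wy": 0,"wz": 0,"jaw": 15}])

```text
time_s: 7.38
eef_pos: [0.6043, -0.0003, 0.0153]
tool_rot: [-0.002, -0.092, 0.996, 0.0]
wrist_force: [-8.1, -2.5, 5.8]
grip_width: 0.0151
```

```bash
python3 -c "
from h import *
st(); save('side','s3.png',(220,215,320,290),7)"
```

```text
t7.38 dock mm [  4.4 -65.9  15.3] tool x yaw-dock 180.18 tilt [-0.0037 -0.0002] F dock [-8.4 -1.   5.8] w 0.0151
```

View pics/s3.png

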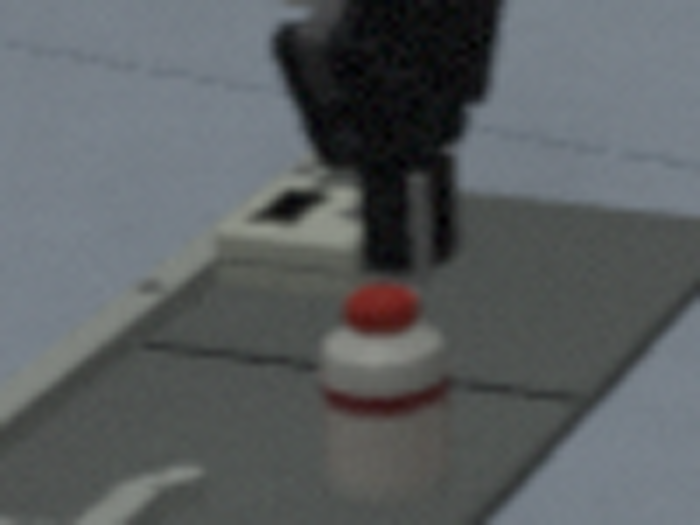

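The logger lies flat against the rail with about 8 N of contact force, and its leading edge at about (215,265) is well before the line. Now I'll back off, lift, shut the fingers and go behind its -y face.

Request:
move_arm(rows=[{"dx": 0.1,"dy": 0,"dz": 0,"wx": 0,"wy": 0,"wz": 0,"jaw": 15},{"dx": 0.3,"dy": 0,"dz": 0,"wx": 0,"wy": 0,"wz": 0,"jaw": 15},{"dx": 0,"dy": 0,"dz": -0.5,"wx": 0,"wy": 0,"wz": 0,"jaw": 15},{"dx": 0,"dy": 0,"dz": -0.5,"wx": 0,"wy": 0,"wz": 0,"jaw": 0},{"dx": -0.3,"dy": -0.33,"dz": 0,"wx": 0,"wy": 0,"wz": 0,"jaw": 0},{"dx": -0.3,"dy": -0.33,"dz": 0,"wx": 0,"wy": 0,"wz": 0,"jaw": 0},{"dx": -0.35,"dy": -0.34,"dz": 0,"wx": 0,"wy": 0,"wz": 0,"jaw": 0},{"dx": 0,"dy": 0,"dz": 0,"wx": 0,"wy": 0,"wz": 0,"jaw": 0}])

```text
time_s: 8.43
eef_pos: [0.6498, -0.0542, 0.0749]
tool_rot: [0.001, -0.091, 0.996, -0.0]
wrist_force: [0.6, -0.3, 0.4]
grip_width: 0.0002
```

```bash
python3 -c "
from h import *
st(); save('top','t2.png',(240,165,360,255),6.6)"
```

```text
t8.43 dock mm [  39.4 -127.1   74.9] tool x yaw-dock 180.09 tilt [ 0.001  -0.0002] F dock [ 0.5 -0.4  0.4] w 0.0002
```

View pics/t2.png

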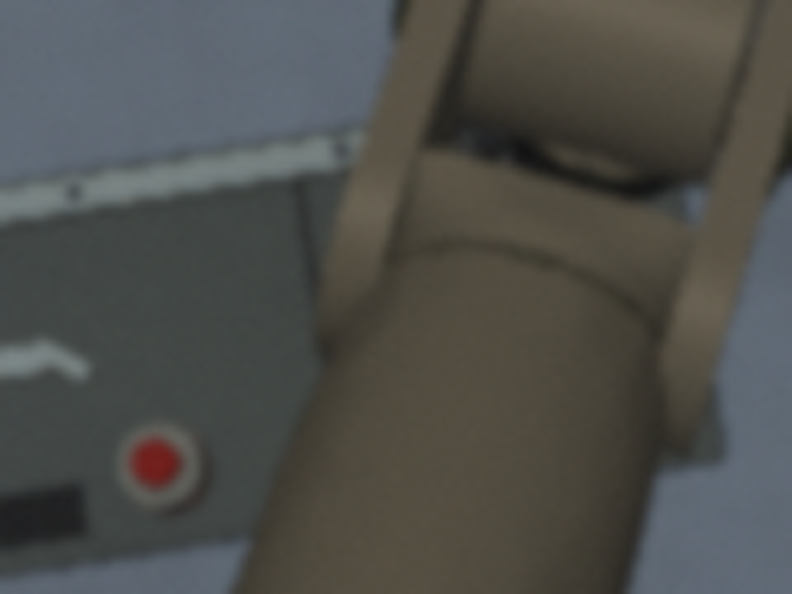

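The arm hides the logger in the top view. The gap is about 20 mm by the numbers, so I'll descend and look from the side.

Request:
move_arm(rows=[{"dx": 0,"dy": 0,"dz": 0.4,"wx": 0,"wy": 0,"wz": 0,"jaw": 0},{"dx": 0,"dy": 0,"dz": 0.4,"wx": 0,"wy": 0,"wz": 0,"jaw": 0},{"dx": 0,"dy": 0,"dz": 0.18,"wx": 0,"wy": 0,"wz": 0,"jaw": 0},{"dx": 0,"dy": 0,"dz": 0,"wx": 0,"wy": 0,"wz": 0,"jaw": 0}])

```text
time_s: 8.98
eef_pos: [0.6486, -0.0528, 0.0163]
tool_rot: [-0.0, -0.092, 0.996, 0.0]
wrist_force: [0.9, -0.3, -0.0]
grip_width: -0.0
```

```bash
python3 -c "
from h import *
st(); save('side','s4.png',(220,205,320,280),7)"
```

```text
t8.97 dock mm [  38.5 -125.4   16.3] tool x yaw-dock 180.18 tilt [-0.0009  0.0003] F dock [ 0.9 -0.4 -0. ] w -0.0
```

View pics/s4.png

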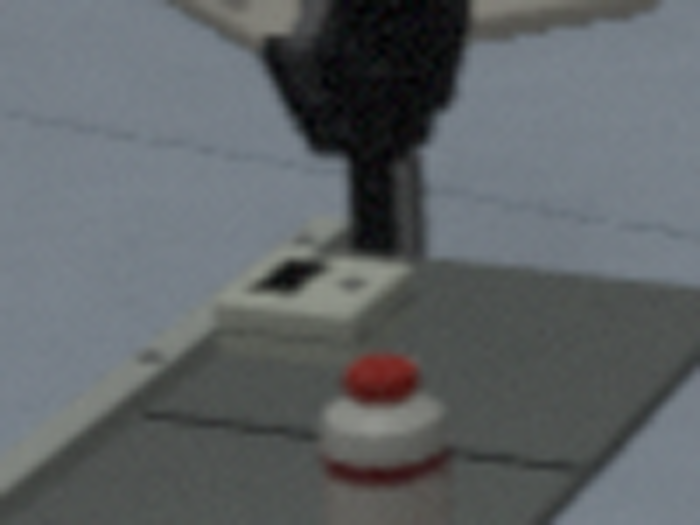

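The logger is flush with the rail and the fingers are behind its -y face. Pushing along +y with a slight drift toward the rail.

Request:
move_arm(rows=[{"dx": 0.04,"dy": 0.1,"dz": 0.02,"wx": 0,"wy": 0,"wz": 0,"jaw": 0},{"dx": -0.001,"dy": 0.08,"dz": 0,"wx": 0,"wy": 0,"wz": 0,"jaw": 0},{"dx": -0.001,"dy": 0.08,"dz": 0,"wx": 0,"wy": 0,"wz": 0,"jaw": 0},{"dx": -0.001,"dy": 0.08,"dz": 0,"wx": 0,"wy": 0,"wz": 0,"jaw": 0},{"dx": -0.001,"dy": 0.08,"dz": 0,"wx": 0,"wy": 0,"wz": 0,"jaw": 0},{"dx": -0.001,"dy": 0.08,"dz": 0,"wx": 0,"wy": 0,"wz": 0,"jaw": 0},{"dx": -0.001,"dy": 0.08,"dz": 0,"wx": 0,"wy": 0,"wz": 0,"jaw": 0},{"dx": -0.001,"dy": 0.08,"dz": 0,"wx": 0,"wy": 0,"wz": 0,"jaw": 0},{"dx": -0.001,"dy": 0.08,"dz": 0,"wx": 0,"wy": 0,"wz": 0,"jaw": 0},{"dx": -0.001,"dy": 0.08,"dz": 0,"wx": 0,"wy": 0,"wz": 0,"jaw": 0},{"dx": -0.001,"dy": 0.08,"dz": 0,"wx": 0,"wy": 0,"wz": 0,"jaw": 0},{"dx": -0.001,"dy": 0.08,"dz": 0,"wx": 0,"wy": 0,"wz": 0,"jaw": 0},{"dx": -0.001,"dy": 0.08,"dz": 0,"wx": 0,"wy": 0,"wz": 0,"jaw": 0},{"dx": -0.001,"dy": 0.08,"dz": 0,"wx": 0,"wy": 0,"wz": 0,"jaw": 0},{"dx": -0.001,"dy": 0.08,"dz": 0,"wx": 0,"wy": 0,"wz": 0,"jaw": 0},{"dx": 0,"dy": 0,"dz": 0,"wx": 0,"wy": 0,"wz": 0,"jaw": 0}])

```text
time_s: 11.02
eef_pos: [0.6341, 0.0191, 0.0153]
tool_rot: [0.0, -0.092, 0.996, 0.0]
wrist_force: [-0.4, 0.4, -0.0]
grip_width: -0.0002
```

```bash
python3 -c "
from h import *
st(); save('side','s5.png',(200,215,300,290),7)"
```

```text
t11.03 dock mm [ 37.1 -52.1  15.3] tool x yaw-dock 180.18 tilt [0.0001 0.0003] F dock [-0.3  0.4 -0. ] w -0.0002
```

View pics/s5.png

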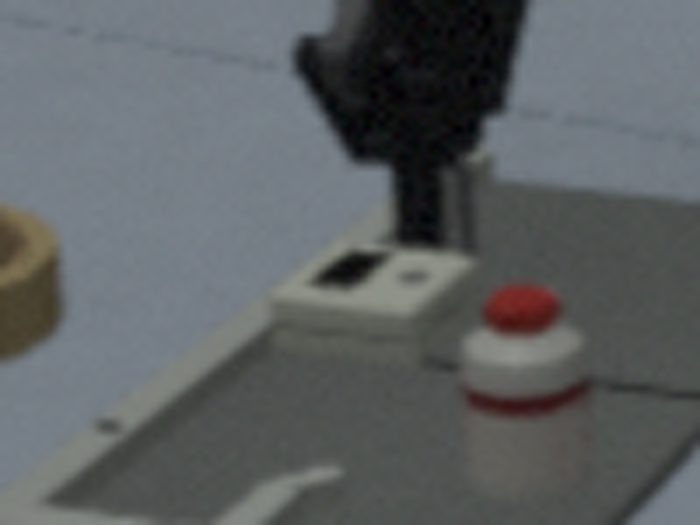

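Still flush, sliding along the rail with its leading edge past the line at about (350,350). Continuing.

Request:
move_arm(rows=[{"dx": -0.001,"dy": 0.08,"dz": 0,"wx": 0,"wy": 0,"wz": 0,"jaw": 0},{"dx": -0.001,"dy": 0.08,"dz": 0,"wx": 0,"wy": 0,"wz": 0,"jaw": 0},{"dx": -0.001,"dy": 0.08,"dz": 0,"wx": 0,"wy": 0,"wz": 0,"jaw": 0},{"dx": -0.001,"dy": 0.08,"dz": 0,"wx": 0,"wy": 0,"wz": 0,"jaw": 0},{"dx": -0.001,"dy": 0.08,"dz": 0,"wx": 0,"wy": 0,"wz": 0,"jaw": 0},{"dx": -0.001,"dy": 0.08,"dz": 0,"wx": 0,"wy": 0,"wz": 0,"jaw": 0},{"dx": -0.001,"dy": 0.08,"dz": 0,"wx": 0,"wy": 0,"wz": 0,"jaw": 0},{"dx": -0.001,"dy": 0.08,"dz": 0,"wx": 0,"wy": 0,"wz": 0,"jaw": 0},{"dx": -0.001,"dy": 0.08,"dz": 0,"wx": 0,"wy": 0,"wz": 0,"jaw": 0},{"dx": -0.001,"dy": 0.08,"dz": 0,"wx": 0,"wy": 0,"wz": 0,"jaw": 0},{"dx": -0.001,"dy": 0.08,"dz": 0,"wx": 0,"wy": 0,"wz": 0,"jaw": 0},{"dx": -0.001,"dy": 0.08,"dz": 0,"wx": 0,"wy": 0,"wz": 0,"jaw": 0},{"dx": -0.001,"dy": 0.08,"dz": 0,"wx": 0,"wy": 0,"wz": 0,"jaw": 0},{"dx": -0.001,"dy": 0.08,"dz": 0,"wx": 0,"wy": 0,"wz": 0,"jaw": 0},{"dx": -0.001,"dy": 0.08,"dz": 0,"wx": 0,"wy": 0,"wz": 0,"jaw": 0},{"dx": -0.001,"dy": 0.08,"dz": 0,"wx": 0,"wy": 0,"wz": 0,"jaw": 0},{"dx": -0.001,"dy": 0.08,"dz": 0,"wx": 0,"wy": 0,"wz": 0,"jaw": 0},{"dx": -0.001,"dy": 0.08,"dz": 0,"wx": 0,"wy": 0,"wz": 0,"jaw": 0},{"dx": 0,"dy": 0,"dz": 0,"wx": 0,"wy": 0,"wz": 0,"jaw": 0}])

```text
time_s: 13.45
eef_pos: [0.6194, 0.1041, 0.0154]
tool_rot: [0.0, -0.092, 0.996, 0.0]
wrist_force: [-0.7, -0.7, -0.9]
grip_width: -0.0003
```

```bash
python3 -c "
from h import *
st(); save('side','s6.png',(180,225,280,300),7)"
```

```text
t13.45 dock mm [38.  34.2 15.4] tool x yaw-dock 180.19 tilt [0.0003 0.0002] F dock [-0.8 -0.5 -0.9] w -0.0003
```

View pics/s6.png

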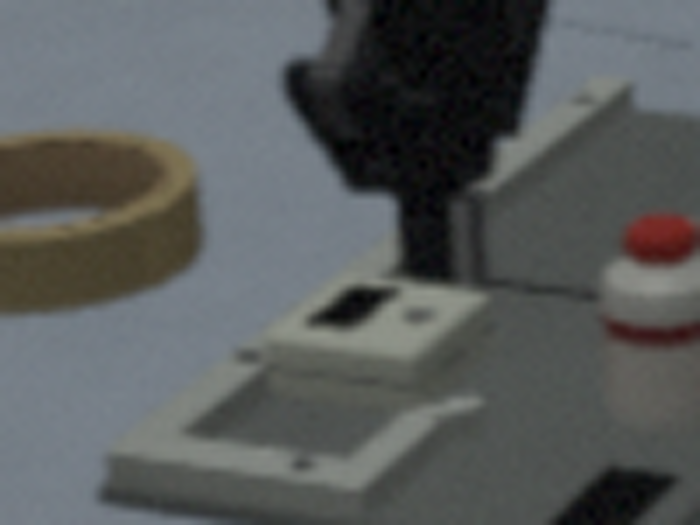

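Flush and lined up with the pocket mouth: the logger's front bottom edge is at about (260–420, 375) and the lip is clear. Pushing in.

Request:
move_arm(rows=[{"dx": -0.001,"dy": 0.05,"dz": 0,"wx": 0,"wy": 0,"wz": 0,"jaw": 0},{"dx": -0.001,"dy": 0.05,"dz": 0,"wx": 0,"wy": 0,"wz": 0,"jaw": 0},{"dx": -0.001,"dy": 0.05,"dz": 0,"wx": 0,"wy": 0,"wz": 0,"jaw": 0},{"dx": -0.001,"dy": 0.05,"dz": 0,"wx": 0,"wy": 0,"wz": 0,"jaw": 0},{"dx": -0.001,"dy": 0.05,"dz": 0,"wx": 0,"wy": 0,"wz": 0,"jaw": 0},{"dx": -0.001,"dy": 0.05,"dz": 0,"wx": 0,"wy": 0,"wz": 0,"jaw": 0},{"dx": -0.001,"dy": 0.05,"dz": 0,"wx": 0,"wy": 0,"wz": 0,"jaw": 0},{"dx": -0.001,"dy": 0.05,"dz": 0,"wx": 0,"wy": 0,"wz": 0,"jaw": 0},{"dx": -0.001,"dy": 0.05,"dz": 0,"wx": 0,"wy": 0,"wz": 0,"jaw": 0},{"dx": -0.001,"dy": 0.05,"dz": 0,"wx": 0,"wy": 0,"wz": 0,"jaw": 0},{"dx": -0.001,"dy": 0.05,"dz": 0,"wx": 0,"wy": 0,"wz": 0,"jaw": 0},{"dx": -0.001,"dy": 0.05,"dz": 0,"wx": 0,"wy": 0,"wz": 0,"jaw": 0},{"dx": 0,"dy": 0,"dz": 0,"wx": 0,"wy": 0,"wz": 0,"jaw": 0}])

```text
time_s: 15.12
eef_pos: [0.6136, 0.1395, 0.0153]
tool_rot: [0.0, -0.092, 0.996, 0.0]
wrist_force: [-0.4, -0.8, -0.2]
grip_width: 0.0
```

```bash
python3 -c "
from h import *
st()"
```

```text
t15.12 dock mm [38.6 70.1 15.3] tool x yaw-dock 180.18 tilt [0.0003 0.0002] F dock [-0.6 -0.7 -0.2] w 0.0
```

Request:
move_arm(rows=[{"dx": 0,"dy": 0.03,"dz": 0,"wx": 0,"wy": 0,"wz": 0,"jaw": 0},{"dx": 0,"dy": 0.03,"dz": 0,"wx": 0,"wy": 0,"wz": 0,"jaw": 0},{"dx": 0,"dy": 0.02,"dz": 0,"wx": 0,"wy": 0,"wz": 0,"jaw": 0},{"dx": 0,"dy": 0.02,"dz": 0,"wx": 0,"wy": 0,"wz": 0,"jaw": 0},{"dx": 0,"dy": 0,"dz": 0,"wx": 0,"wy": 0,"wz": 0,"jaw": 0}])

```text
time_s: 15.75
eef_pos: [0.6124, 0.1452, 0.0153]
tool_rot: [0.0, -0.092, 0.996, 0.0]
wrist_force: [-0.3, -0.6, 0.0]
grip_width: 0.0001
```

```bash
python3 -c "
from h import *
st()"
```

```text
t15.75 dock mm [38.5 75.9 15.3] tool x yaw-dock 180.17 tilt [0.     0.0001] F dock [-0.4 -0.5  0. ] w 0.0001
```

Request:
move_arm(rows=[{"dx": 0,"dy": 0.02,"dz": 0,"wx": 0,"wy": 0,"wz": 0,"jaw": 0},{"dx": 0,"dy": 0.02,"dz": 0,"wx": 0,"wy": 0,"wz": 0,"jaw": 0},{"dx": 0,"dy": 0,"dz": 0,"wx": 0,"wy": 0,"wz": 0,"jaw": 0}])

```text
time_s: 16.12
eef_pos: [0.612, 0.1476, 0.0153]
tool_rot: [0.0, -0.092, 0.996, 0.0]
wrist_force: [-0.4, -0.5, 1.1]
grip_width: -0.0003
```

```bash
python3 -c "
from h import *
st()"
```

```text
t16.12 dock mm [38.5 78.3 15.3] tool x yaw-dock 180.17 tilt [0.     0.0001] F dock [-0.5 -0.5  1.1] w -0.0003
```

Request:
move_arm(rows=[{"dx": 0,"dy": 0.02,"dz": 0,"wx": 0,"wy": 0,"wz": 0,"jaw": 0},{"dx": 0,"dy": 0.02,"dz": 0,"wx": 0,"wy": 0,"wz": 0,"jaw": 0},{"dx": 0,"dy": 0,"dz": 0,"wx": 0,"wy": 0,"wz": 0,"jaw": 0}])

```text
time_s: 16.5
eef_pos: [0.6116, 0.1493, 0.0154]
tool_rot: [-0.0, -0.092, 0.996, -0.0]
wrist_force: [-0.1, -5.0, 1.3]
grip_width: 0.0001
```

```bash
python3 -c "
from h import *
st(); save('side','s7.png',(180,225,280,300),7)"
```

```text
t16.50 dock mm [38.5 80.  15.4] tool x yaw-dock 180.16 tilt [ 0.     -0.0009] F dock [-1.  -4.9  1.3] w 0.0001
```

View pics/s7.png

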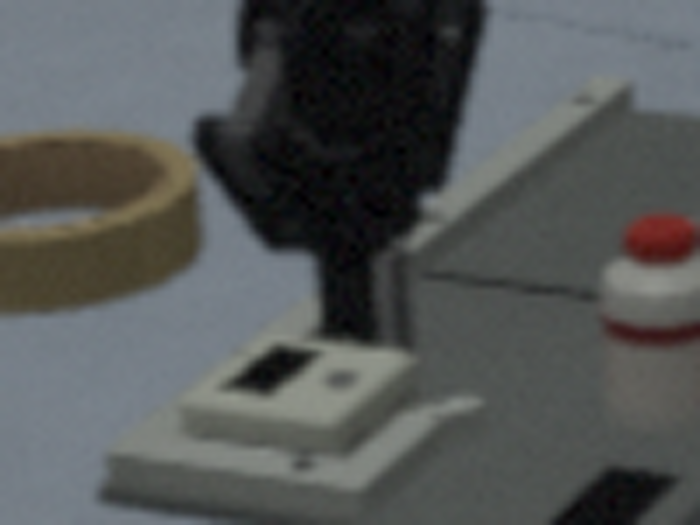

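The logger is inside the pocket with its front against the end stop, and the force has risen to 5 N. One small extra press, then I'll retreat straight back and lift away.

Request:
move_arm(rows=[{"dx": 0,"dy": 0.012,"dz": 0,"wx": 0,"wy": 0,"wz": 0,"jaw": 0},{"dx": 0,"dy": 0,"dz": 0,"wx": 0,"wy": 0,"wz": 0,"jaw": 0}])

```text
time_s: 16.8
eef_pos: [0.6117, 0.1494, 0.0154]
tool_rot: [0.0, -0.092, 0.996, -0.001]
wrist_force: [-0.7, -8.2, 2.0]
grip_width: -0.0002
```

```bash
python3 -c "
from h import *
st()"
```

```text
t16.80 dock mm [38.5 80.1 15.4] tool x yaw-dock 180.16 tilt [ 0.0002 -0.0016] F dock [-2.1 -8.   2. ] w -0.0002
```

Request:
move_arm(rows=[{"dx": 0,"dy": -0.03,"dz": 0,"wx": 0,"wy": 0,"wz": 0,"jaw": 0},{"dx": 0,"dy": -0.1,"dz": 0,"wx": 0,"wy": 0,"wz": 0,"jaw": 0},{"dx": 0,"dy": -0.3,"dz": 0,"wx": 0,"wy": 0,"wz": 0,"jaw": 0},{"dx": 0,"dy": 0,"dz": -0.5,"wx": 0,"wy": 0,"wz": 0,"jaw": 0},{"dx": 0,"dy": 0,"dz": -0.7,"wx": 0,"wy": 0,"wz": 0,"jaw": 0},{"dx": 0,"dy": 0,"dz": -0.7,"wx": 0,"wy": 0,"wz": 0,"jaw": 0},{"dx": 0,"dy": -0.7,"dz": -0.3,"wx": 0,"wy": 0,"wz": 0,"jaw": 0},{"dx": 0,"dy": -0.7,"dz": 0,"wx": 0,"wy": 0,"wz": 0,"jaw": 0},{"dx": 0,"dy": -0.7,"dz": 0,"wx": 0,"wy": 0,"wz": 0,"jaw": 0},{"dx": 0,"dy": -0.7,"dz": 0,"wx": 0,"wy": 0,"wz": 0,"jaw": 0},{"dx": 0,"dy": -0.7,"dz": 0,"wx": 0,"wy": 0,"wz": 0,"jaw": 0},{"dx": 0,"dy": 0,"dz": 0,"wx": 0,"wy": 0,"wz": 0,"jaw": 0}])

```text
time_s: 18.3
eef_pos: [0.6544, -0.0851, 0.1469]
tool_rot: [-0.0, -0.09, 0.996, -0.0]
wrist_force: [0.2, 0.2, 0.2]
grip_width: 0.0
```

```bash
python3 -c "
from h import *
st(); save('top','t3.png',(220,165,360,265),5.7)"
```

```text
t18.30 dock mm [  38.4 -158.2  146.9] tool x yaw-dock 179.92 tilt [-0.     -0.0003] F dock [0.3 0.2 0.2] w 0.0
```

View pics/t3.png

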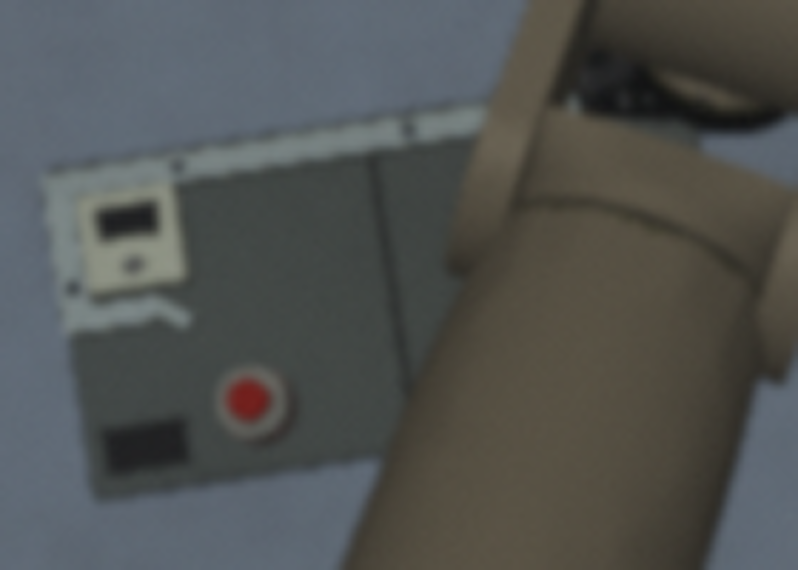

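The top view shows the logger at (133,238), flush to the rail and end stop, and the bottle unmoved at (248,400). The fingers are clear, so I'm handing in.

```bash
python3 -c "
from bench import bot
print(bot.close_job())"
```

```text
the job is handed in; nothing more can be done
None
```

The logger is docked: I pushed it flat against the rail well before the dark line, then slid it along the rail into the pocket up to the end stop. The job was handed in at 18.3 s of the 45 s allowed.

- **Contact:** the force rose to about 8 N against the rail and again against the end stop, and the tool stopped advancing at the stop.
- **Last picture:** the final top view shows the logger square in the pocket, the bottle at its original pixel position, and the fingers lifted clear at z = 0.147 m. The wrist force had returned to about 0.
- **Small disagreement:** contact came about 1 mm past my camera estimate at the rail. That is within the fit error of up to about 2 mm and the 2 mm calibration.
- **Not checked:** I did not measure the timer, label roll or pen again at the end. The low moves stayed over the dock, and the fingers never came near them.
- **Refused call:** the first move call was refused with "bad value" and moved nothing. Calls with every field filled in and turns under 1 went through.

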